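# Pry the bay cover of a desktop computer loose

## Robot

A 7-joint arm with a two-finger parallel gripper is mounted at the origin on the work surface. World frame = base frame: x ahead of the robot, y to its left, z up, the work surface at z = 0. Lengths are in m, angles in rad, forces in N, time in s.
With the tool pointing down it reaches from about 0.35 to 0.9 m from the base axis. Payload 8.1 kg.
Tool frame: the origin (TCP) lies at the very end of the fingers, on their centre line; the grasp point (between the pads) lies arm.hold_point_z behind it (arm.hold_point_z is the distance from the TCP to the grasp point, in m); z points along the fingers, y is the line along which they close (so a half turn about z gives the same grasp; the last joint's range is limited). The gripper opens to 92 mm and grips with 3 to 60 N. Pads are 19 mm wide; open, the fingers measure 130 mm over their backs; the gripper's body (75 mm by 190 mm) begins 47 mm behind the grasp point.
Start: joints at [-1.281, 0.434, 0.025, 1.573, -0.012, 1.134, -0.075], TCP at [0.239, 0.577, 0.227] pointing down, gripper open.
Joint ranges: [-2.62, 2.62], [-0.44, 2.09], [-1.27, 1.32], [0.08, 2.57], [-1.32, 4.46], [0.12, 2], [-2.74, 2.74]. Speed limits (rad/s): [2.22, 2.22, 3.01, 3.01, 3.14, 3.14, 3.14].

## Interface

Orientations are given as a rotation vector (axis times angle).
In Python, from cell import arm, vision, job, cut_out gives the robot as it stands. The module is installed in compiled form; this text tells all that it offers.
- The arm moves only by the tool play_rows, never from a script. Its argument "increments" is text: rows parted by semicolons, each of 5 numbers parted by spaces: the shift along the tool's x, y, z in cm, then the turn about the tool's z in degrees, then the opening, from -1 (shut) to 1 (fully open), so that 0 is half open. A call has 1 to 5 rows; each row shifts and turns the commanded pose from where the row before left it, along the tool's axes as they then stand; what a row does not reach is not made up. A row lasts 1/12 s, in which the tool goes at most 41.7 mm and 7.16 degrees, less where a joint would pass 70% of its speed; a pose out of reach is approached as far as the arm can. A call is refused whole if a number of a shift passes 4.17 or a number of a turn 7.16, either way. A call with a gripper value outside its range is refused whole. The fingers move at their own pace and stop on an object; "grip_force" is the grip in N (left out, the last holds). Time passes only in rows, so rows that do not move let the fingers close. It gives the time, the measured TCP pose, the force, the opening and the grip force at its end, in the units of the state.
- arm.observe(): the state, without advancing time (a new reading comes with each control period).
- vision.get_image(name): name is "side" or "top"; returns a dict with "frame" (400x640x3 uint8, red, green, blue), "z_map" (400x640 float32, m along the optical axis (not along the pixel's ray), 0 where there is no reading), "mtx" (3x3 intrinsics, pixels), "cam_to_world" (4x4, takes a point from camera to world coordinates). Camera axes: x right, y up, looking along -z (the intrinsics and any distortion apply to the point x, -y, -z); pixel columns grow to the right and rows downward; lengths in m; the calibration is good to about 2 mm. A picture is of the moment at which its call begins.
- job.sign_off(): hands the job in; it is judged then, once.
Trained networks look in a picture, given as the dict that the camera call returned (one of the last four; its "shot" number tells which), for a name from the list of things; names that differ only in an ending like _2 or _b are one class to them, and where a whole thing is asked for, a point or a joint stands for the part that bears it (a point fixed in the world has none). Each returns a list of dicts, best first, with "confidence" (0 to 1); they miss things now and then, are a little off and sometimes report something else, mostly with a low value. They report only what shows in the picture. A call takes as long as a camera call. They do not tell look-alikes from the thing itself.
- cut_out(query, picture): "mask" (400x640 bool, what is visible of it) and "point" ([row, column] in pixels, amid what is visible of it).
The state is a dict: "clock": time; "joints": joint angles; "dq": joint speeds; "joint_efforts": joint torques, N m; "position": TCP position; "ee_rot": TCP orientation; "force": force on the tool from outside, world axes, zero at the start; "ft_torque": the same for the moment, N m; "width": opening from 0.0 (shut) to 1.0 (fully open); "gripper_force": force on a finger pad.
Only numpy, scipy, OpenCV 4.12 (cv2) and the standard library are available. Lean on these libraries where they do the work, as an engineer would, in place of code of your own. Each camera call takes 0.05 s, during which the arm holds its last target. There are 200 camera calls.

## Task

Take the yellow-handled flat pry bar, slide its blade into the notch under the lip of the computer's orange snap-fit cover and lever the lip up until the cover pops out of its snaps. Use the bar only - the gripper must not touch the cover - and let the popped cover rest where it is on the computer, its lip standing clearly proud. Then lay the bar back down flat on the blue mat and let go.

Things in the scene. Friction and masses are not known exactly. Their poses are not given: they have to be found in the camera images.
- pry_bar: Loose flat pry bar, about 120 g, flat on the mat beside a red screwdriver and a wooden brush (places swapped, 85 mm apart). Yellow handle 110 x 20 x 18 mm high, black band at the rear; steel blade 16 wide, 3 thick, sticking out 70 from the handle's front, undersides level. Origin: centre of the handle's underside (balance point); x runs to the blade's tip, z up.
- pry_tip (a point): Middle of the end edge of the pry bar's blade: 125 mm from the bar's origin along its x, 1.5 mm above its underside.
- computer: Fixed grey desktop computer lying on its side, top 95 mm above the table. Origin on the table under the centre of the orange cover's bay; x from the front face (with the notch, facing roughly robot's left, +y) to the back, z up. Front face at x = -105, back x = 70, sides y = -62 and 170 mm. The black cover with four screws, towards +y, is not the one.
- notch (a point): Middle of the front edge of the notch's flat floor, on the computer's front face (computer x = -105, y = 0, z = 79 mm): the fulcrum to lever on. Axes as the computer's. The notch is a channel 50 mm wide and 16 deep, open to the front and above, running level from here along +x; 35 mm in, the cover's lip begins to overhang it.
- bay_cover: Loose orange snap-fit cover, 60 g, flush with the top. Origin: middle of the lip's free edge, on its underside; x into the bay, z up. Lip 44 mm wide, 4 thick, seated 35 mm behind the notch's front edge, 12 above its floor; 24 in, the cover's body blocks. Takes about 5 N up at the lip, hinges at its far edge, pops at 11 mm rise and then rests with the lip about 15 mm up; less and it drops back.
- mat: Fixed blue work mat, 300 (x) by 260 (y) mm, 3 mm thick, flat on the table; origin at the centre of its underside.
There are look-alikes about, which are no part of the job. There is more than one size of the pry_bar; the job needs the largest.

How it is judged:
On the way, in this order (a step that is already met when the one before it is completed fails the run):
1. the blade's tip is in the notch under the lip of the cover, which is still seated (x of pry_tip in the frame of computer between -0.069 and -0.04 m and y of pry_tip in the frame of computer between -0.025 and 0.025 m and z of pry_tip in the frame of computer between 0.074 and 0.094 m and z of bay_cover in the frame of computer below 0.094 m), for 0.1 s.
2. the lip is up by 8 mm or more with the blade's tip still within 40 mm of its edge (z of bay_cover in the frame of computer above 0.099 m and distance between pry_tip and bay_cover below 0.04 m), for 0.1 s.
At the end, for the whole second after the job is handed in: The orange cover rests popped on the computer: lip at least 8 mm higher than seated, its edge within 150 mm of the computer's origin, at rest. The pry bar lies flat (within 8 degrees) and still, its origin over the blue mat (within 160 mm in mat x, 140 mm in mat y of its centre) (z of bay_cover in the frame of computer above 0.099 m and horizontal distance between bay_cover and computer below 0.15 m and linear speed of each of bay_cover, pry_bar below 0.02 m/s and x of pry_bar in the frame of mat between -0.16 and 0.16 m and y of pry_bar in the frame of mat between -0.14 and 0.14 m and height (world z) of pry_bar below 0.012 m and angle between pry_bar's own z axis and vertical below 0.15 rad); the robot touches nothing.
It fails at once if the gripper or arm touches the cover (contact force between any of the fingers, the arm and bay_cover above 0.5 N).
It fails at once if the cover is knocked off the computer (height (world z) of bay_cover below 0.07 m).
It also fails if it takes over 51 s, if anything falls off the work surface, if the arm or the gripper's body presses on something with over 40 N, if the wrist force passes 120 N, or if a joint passes its speed limit or range.

## Working session

There is one attempt and no reset: what is moved stays moved. The work goes in short steps, Python scripts to look and compute and a tool call to move; the robot and the scene stay as the last step left them, time stands still between calls to the robot, and variables do not carry over. Pictures are saved under pics/ and viewed, at most 10 in all, crops included, and the job is handed in when it is done.

Besides the shell and the picture viewer there is one more tool, called after "Emit:" by a JSON object that holds its "name" and its "arguments", one argument or row to a line. play_rows: Moves the arm, as the interface text tells. Its arguments: {"type":"object","properties":{"increments":{"type":"string"},"grip_force":{"type":"number"}},"required":["increments"]}

```bash
mkdir -p pics
cat > h.py <<'E'
import numpy as np, cv2
from cell import arm, vision, job, cut_out
from scipy.spatial.transform import Rotation as R
def cloud(p):
    z=p['z_map']; K=p['mtx']; v,u=np.mgrid[0:400,0:640]
    x=(u-K[0,2])/K[0,0]*z; y=(v-K[1,2])/K[1,1]*z
    P=np.stack([x,-y,-z,np.ones_like(z)],-1)@p['cam_to_world'].T
    P=P[...,:3]; P[z==0]=np.nan
    return P
def save(p,n): cv2.imwrite('pics/'+n,p['frame'][...,::-1])
E
python3 - <<'E'
from h import *
s=arm.observe(); print(s, arm.hold_point_z)
for n in('top','side'):
    p=vision.get_image(n); save(p,n+'1.png'); np.savez(n+'1.npz',**{k:p[k] for k in('frame','z_map','mtx','cam_to_world')})
    print(n,p['mtx'].tolist(),p['cam_to_world'].round(3).tolist(),[k for k in p])
    P=cloud(p)
    for q in('pry_bar','computer','bay_cover','mat'):
        for d in cut_out(q,p)[:4]:
            m=d['mask']; print(n,q,round(d['confidence'],2),d['point'],m.sum(),np.nanmedian(P[m],0).round(3))
E
```

```text
{'clock': 0.0, 'joints': array([-1.28060408,  0.43524257,  0.02495717,  1.57412019, -0.01162322,
        1.13398791, -0.07508866]), 'dq': array([-1.55482616e-03, -9.38569701e-05,  1.26971245e-03, -6.06498592e-04,
        3.13473937e-04, -8.72189496e-04,  3.42387945e-05]), 'joint_efforts': array([-1.85976642e-03, -6.67849159e+01,  9.84582715e-01, -3.14463794e+01,
       -6.03700010e-02,  4.30243893e-02,  1.87534156e-04]), 'position': array([0.23906873, 0.57690259, 0.22592368]), 'ee_rot': array([-6.13082673e-01, -3.08098817e+00,  2.51450607e-03]), 'force': array([-0.01318798,  0.22749188, -0.01584161]), 'ft_torque': array([ 0.02726399, -0.03839645, -0.02302394]), 'gripper_force': 0.0, 'width': 1.00113861973704} 0.0188
top [[403.462954016415, 0.0, 315.7463267788729], [0.0, 403.462954016415, 193.36949753729817], [0.0, 0.0, 1.0]] [[0.006, 0.988, -0.152, 0.266], [-1.0, 0.009, 0.018, 0.214], [0.019, 0.152, 0.988, 1.152], [0.0, 0.0, 0.0, 1.0]] ['frame', 'z_map', 'mtx', 'cam_to_world', 'shot']
top pry_bar 0.69 [194.3, 286.7] 500 [0.447 0.278 0.018]
top pry_bar 0.6 [201.6, 191.0] 260 [0.42  0.546 0.01 ]
top pry_bar 0.51 [259.6, 263.2] 215 [0.261 0.334 0.012]
top computer 0.94 [124.0, 412.2] 4945 [ 0.615 -0.065  0.095]
side [[458.1313288202498, 0.0, 316.5936755833141], [0.0, 458.1313288202498, 201.25954800059742], [0.0, 0.0, 1.0]] [[-0.881, 0.249, -0.402, 0.013], [-0.473, -0.498, 0.727, 1.0], [-0.019, 0.83, 0.557, 0.673], [0.0, 0.0, 0.0, 1.0]] ['frame', 'z_map', 'mtx', 'cam_to_world', 'shot']
side pry_bar 0.93 [328.7, 247.4] 459 [0.407 0.564 0.011]
side pry_bar 0.86 [277.8, 368.5] 419 [0.261 0.34  0.009]
side computer 0.65 [145.4, 280.7] 872 [0.678 0.006 0.058]
side mat 0.62 [243.0, 241.7] 3463 [0.579 0.372 0.003]
```

View pics/top1.png

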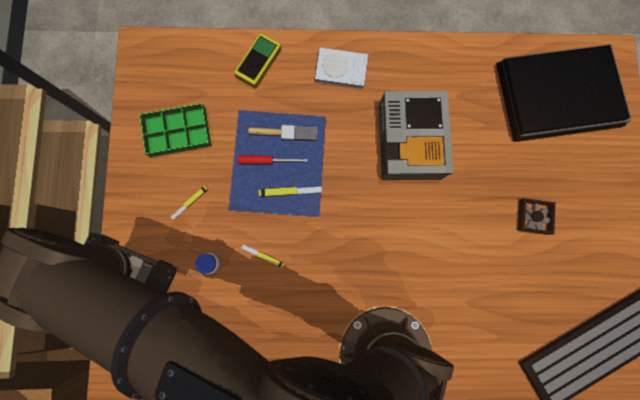

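View pics/side1.png

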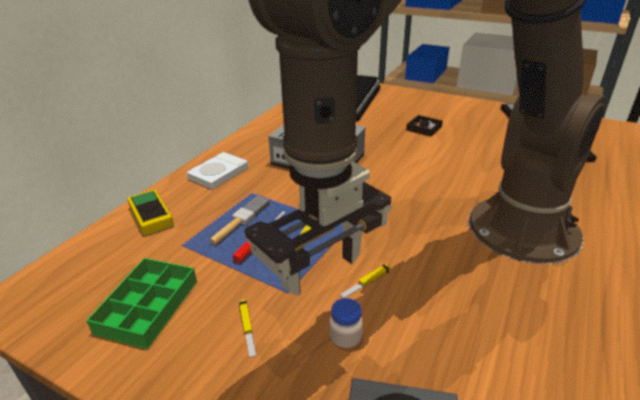

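The top view shows three yellow-handled bars: (290,191) on the mat, (190,202) and (263,257). The last two are smaller, so I choose the one on the mat. It lies beside the red screwdriver (272,160) and the brush (285,132). The orange cover is at (428,151), with its notch on the left at about (392,151).

Run:
```python
from h import *
p=dict(np.load('top1.npz')); P=cloud(p); f=p['frame']; h=cv2.cvtColor(f,cv2.COLOR_RGB2HSV)
cv2.imwrite('pics/c1.png',cv2.resize(f[85:225,225:465,::-1],None,fx=3.3,fy=3.3,interpolation=cv2.INTER_CUBIC))
v,u=np.mgrid[0:400,0:640]
def rect(n,m):
    q=P[m]; q=q[~np.isnan(q).any(1)]; r=cv2.minAreaRect((q[:,:2]*1000).astype(np.float32)); print(n,len(q),np.round(r[0],1),np.round(r[1],1),round(r[2],1),'medz',np.median(q[:,2]).round(4), 'box',cv2.boxPoints(r).round(0).tolist())
def box(a,b,c,d): return (u>=a)&(u<b)&(v>=c)&(v<d)
yel=(h[...,0]>22)&(h[...,0]<35)&(h[...,1]>150)&(h[...,2]>100)
rect('handle yellow',yel&box(250,330,175,205))
bl=(h[...,1]<80)&(h[...,2]>120)
rect('blade',bl&box(290,330,175,205))
rect('small1',yel&box(165,215,180,225)); rect('small2',yel&box(235,290,240,270))
org=(h[...,0]>8)&(h[...,0]<22)&(h[...,1]>180)&(h[...,2]>120)&(P[...,2]>.08)
rect('cover',org&box(380,460,85,185))
top=(np.abs(P[...,2]-.095)<.006)
rect('comp',top&box(370,465,80,190))
rect('mat',(h[...,0]>105)&(h[...,0]<125)&(h[...,1]>110)&box(225,335,105,222))
print('notch depth rows'); 
for r in (146,150,154): print((P[r,376:420:3,1]*1000).round(0),(P[r,376:420:3,2]*1000).round(0))
for c in (390,396): print((P[130:170:2,c,0]*1000).round(0),(P[130:170:2,c,2]*1000).round(0))
```

```text
handle yellow 216 [445.  301.8] [ 19.  105.5] 4.2 medz 0.021 box [[432.0, 354.0], [439.0, 249.0], [458.0, 250.0], [451.0, 355.0]]
blade 176 [454.1 212.5] [84.2 69.3] 0.3 medz 0.0059 box [[412.0, 247.0], [412.0, 178.0], [496.0, 178.0], [496.0, 247.0]]
small1 126 [430.1 536.8] [15.1 77.9] 44.3 medz 0.013 box [[397.0, 559.0], [452.0, 504.0], [463.0, 514.0], [408.0, 570.0]]
small2 115 [255.7 318.4] [75.8 13.9] 68.4 medz 0.0126 box [[235.0, 286.0], [248.0, 281.0], [276.0, 351.0], [263.0, 356.0]]
cover 1038 [548.8 -92.1] [ 78.3 122. ] 2.0 medz 0.0954 box [[508.0, -32.0], [512.0, -154.0], [590.0, -152.0], [586.0, -30.0]]
comp 4989 [603.  -82.5] [234.1 176.7] 1.2 medz 0.0956 box [[484.0, 3.0], [488.0, -173.0], [722.0, -168.0], [718.0, 8.0]]
mat 5978 [534.2 304.1] [253.1 292.8] 86.2 medz 0.0033 box [[380.0, 187.0], [672.0, 168.0], [689.0, 421.0], [396.0, 440.0]]
notch depth rows
[ 16.   7.   4.   4.  -4. -12. -20. -28. -33. -41. -50. -58. -66. -74.
 -82.] [ 0.  2. 33. 74. 78. 80. 80. 82. 95. 95. 91. 93. 92. 96. 96.]
[ 16.   7.   4.   4.  -3. -11. -20. -27. -33. -41. -49. -57. -65. -73.
 -81.] [-0.  0. 30. 74. 79. 81. 76. 84. 94. 93. 95. 96. 96. 97. 97.]
[ 17.   7.   4.   4.  -2. -11. -19. -27. -33. -40. -49. -57. -65. -73.
 -81.] [ 1. -0. 27. 71. 83. 78. 83. 82. 91. 97. 95. 95. 96. 94. 96.]
[604. 599. 594. 589. 582. 577. 571. 570. 564. 560. 553. 548. 542. 536.
 532. 521. 515. 511. 505. 500.] [100.  96.  94.  94.  98.  97.  96.  82.  81.  78.  81.  78.  80.  80.
  76.  95.  98.  94.  94.  94.]
[605. 598. 594. 589. 583. 577. 572. 571. 564. 558. 553. 548. 542. 537.
 531. 521. 516. 511. 506. 499.] [ 97. 100.  96.  93.  96.  95.  94.  78.  81.  83.  80.  78.  80.  80.
  78.  97.  95.  94.  92.  96.]
```

View pics/c1.png

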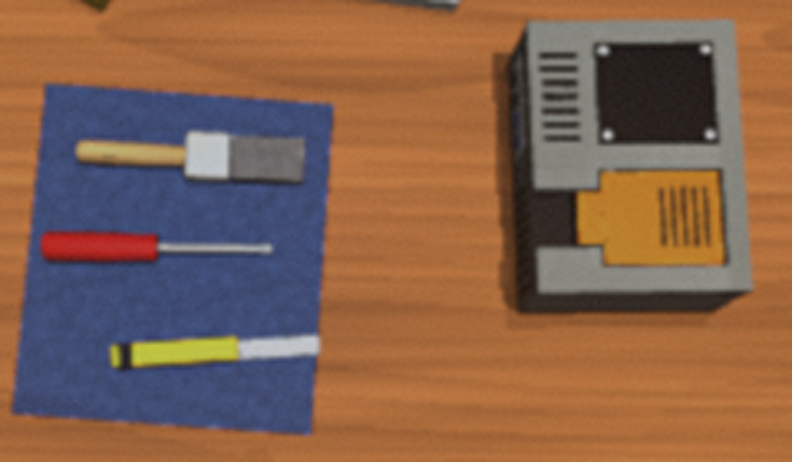

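The crop confirms the choice: the bar on the mat has a yellow handle, black rear band and long blade (handle centre at 445,302 mm). The computer's notch is the dark channel left of the orange lip, with its front edge at about (547,4) mm.

Emit:
{"name": "play_rows", "arguments": {
  "increments": "0 0 0 7.1 1;0 0 0 7.1 1;0 0 0 7.1 1;0 0 0 7.1 1;0 0 0 7.1 1",
  "grip_force": 25
}}

```text
clock: 0.92
position: [0.2393, 0.5774, 0.2268]
ee_rot: [-1.532, -2.743, -0.0]
force: [-0.1, -1.1, 0.3]
width: 1.0
gripper_force: 0.0
```

Emit:
{"name": "play_rows", "arguments": {
  "increments": "0 0 0 7.1 1;0 0 0 7.1 1;0 0 0 7.1 1;0 0 0 7.0 1;0 0 0 0 1"
}}

```text
clock: 1.33
position: [0.2391, 0.5775, 0.2267]
ee_rot: [2.155, 2.286, 0.0]
force: [0.5, -0.9, 0.1]
width: 0.999
gripper_force: 0.0
```

```bash
cat >> h.py <<'E'
def togo(x,y,z,ang):
    s=arm.observe(); M=R.from_rotvec(s['ee_rot']).as_matrix(); a=np.degrees(np.arctan2(M[1,1],M[0,1]))
    print('t',s['clock'],'pos',s['position'].round(4),'yaw(tool y)',a.round(2),'tilt',M[:2,2].round(4),'cm to go',(M.T@(np.array([x,y,z])-s['position'])*100).round(2),'turn',round(a-ang,2),'F',s['force'].round(1),'w',round(s['width'],3),s['joints'].round(2))
E
python3 -c "
from h import *
togo(.445,.302,.1,3.8)"
```

```text
t 1.3333 pos [0.2391 0.5775 0.2267] yaw(tool y) 3.37 tilt [0.0001 0.    ] cm to go [-28.71  18.93  12.68] turn -0.43 F [ 0.5 -0.9  0.1] w 0.999 [-1.45  0.44  0.28  1.59 -0.13  1.13 -1.09]
```

Emit:
{"name": "play_rows", "arguments": {
  "increments": "-2.87 1.89 0 -0.4 1;-2.87 1.89 0 0 1;-2.87 1.89 0 0 1;-2.87 1.89 0 0 1;-2.87 1.89 0 0 1"
}}

```text
clock: 1.75
position: [0.3443, 0.4395, 0.2269]
ee_rot: [2.135, 2.305, 0.001]
force: [0.1, -0.5, 0.4]
width: 1.0
gripper_force: 0.0
```

Emit:
{"name": "play_rows", "arguments": {
  "increments": "-2.87 1.89 0 0 1;-2.87 1.89 0 0 1;-2.87 1.89 0 0 1;-2.87 1.89 0 0 1;-2.87 1.89 0 0 1"
}}

```text
clock: 2.17
position: [0.4489, 0.3031, 0.227]
ee_rot: [2.135, 2.305, 0.001]
force: [0.1, 0.9, -0.1]
width: 1.001
gripper_force: 0.0
```

Emit:
{"name": "play_rows", "arguments": {
  "increments": "0 0 3 0 1;0 0 3 0 1;0 0 3 0 1;0 0 3 0 1;0 0 0 0 1"
}}

```text
clock: 2.58
position: [0.4452, 0.3025, 0.1021]
ee_rot: [-2.135, -2.303, 0.012]
force: [-0.6, -1.0, 0.3]
width: 1.003
gripper_force: 0.0
```

```bash
python3 -c "
from h import *
p=vision.get_image('side'); f=p['frame']; cv2.imwrite('pics/s2.png',cv2.resize(f[100:300,160:440,::-1],None,fx=2.8,fy=2.8))
P=cloud(p);h=cv2.cvtColor(f,cv2.COLOR_RGB2HSV)
m=(h[...,0]>22)&(h[...,0]<35)&(h[...,1]>150)&(h[...,2]>100)&(abs(P[...,0]-.445)<.05)&(abs(P[...,1]-.3)<.09)
q=P[m]; print(m.sum()); r=cv2.minAreaRect((q[:,:2]*1000).astype(np.float32)); print(r, q.min(0),q.max(0))
togo(.445,.302,.005,3.8)"
```

```text
265
((444.4128112792969, 305.55645751953125), (19.68262481689453, 110.61524963378906), 3.6115927696228027) [0.43132647 0.25080962 0.00698479] [0.45696929 0.36060967 0.02411229]
t 2.6333 pos [0.4464 0.3032 0.1048] yaw(tool y) 4.27 tilt [-0.0041 -0.0036] cm to go [-0.08 -0.11  9.98] turn 0.47 F [-0.4  0.1  0.4] w 1.002 [-0.94  0.45  0.34  1.94 -0.2   0.79 -0.42]
```

View pics/s2.png

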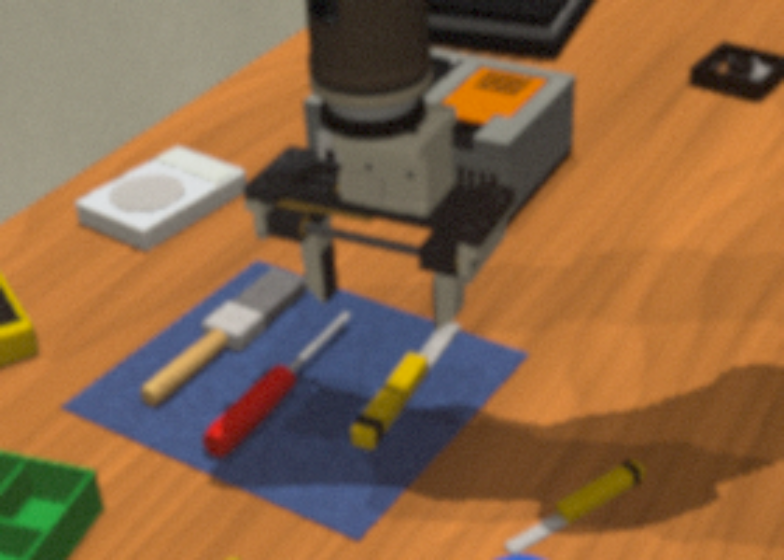

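The gripper stands above the bar, which lies between the fingers with clear room to the screwdriver.

Emit:
{"name": "play_rows", "arguments": {
  "increments": "0 -0.1 3 0.4 0.4;0 0 3 0 0.4;0 0 2.5 0 0.4;0 0 1.1 0 0.4;0 0 0.3 0 0.4"
}}

```text
clock: 3.05
position: [0.447, 0.3046, 0.0076]
ee_rot: [-2.147, -2.293, 0.001]
force: [-1.3, -0.7, -0.0]
width: 0.717
gripper_force: 0.0
```

Emit:
{"name": "play_rows", "arguments": {
  "increments": "0 0 0 0 -1;0 0 0 0 -1;0 0 0 0 -1;0 0 0 0 -1;0 0 0 0 -1",
  "grip_force": 25
}}

```text
clock: 3.47
position: [0.4476, 0.3049, 0.0087]
ee_rot: [2.149, 2.292, 0.003]
force: [-0.0, 0.4, 0.3]
width: 0.389
gripper_force: 0.0
```

Emit:
{"name": "play_rows", "arguments": {
  "increments": "0 0 0 0 -1;0 0 0 0 -1;0 0 0 0 -1;0 0 0 0 -1;0 0 0 0 -1"
}}

```text
clock: 3.88
position: [0.4469, 0.3045, 0.0079]
ee_rot: [-2.149, -2.292, 0.0]
force: [-2.5, -0.4, 6.0]
width: 0.216
gripper_force: 25.0
```

```bash
python3 -c "
from h import *
togo(.445,.302,.12,1.5)"
```

```text
t 3.8833 pos [0.4469 0.3045 0.0079] yaw(tool y) 3.69 tilt [-0.0003  0.0002] cm to go [ -0.24  -0.21 -11.21] turn 2.19 F [-2.5 -0.4  6. ] w 0.216 [-0.89  0.59  0.27  2.   -0.28  0.58 -0.37]
```

Emit:
{"name": "play_rows", "arguments": {
  "increments": "0 0 -2.5 0.7 -1;0 0 -3 0.7 -1;0 0 -3 0.7 -1;0 0 -3 0 -1;0 0 -2 0 -1"
}}

```text
clock: 4.3
position: [0.4478, 0.3046, 0.1453]
ee_rot: [2.191, 2.251, 0.004]
force: [0.6, 0.1, -0.8]
width: 0.216
gripper_force: 25.0
```

```bash
python3 -c "
from h import *
togo(.543,.160,.14,1.5)"
```

```text
t 4.3 pos [0.4478 0.3046 0.1453] yaw(tool y) 1.57 tilt [0.0019 0.0013] cm to go [-14.72   9.12   0.52] turn 0.07 F [ 0.6  0.1 -0.8] w 0.216 [-0.98  0.4   0.38  1.9  -0.19  0.87 -0.48]
```

Emit:
{"name": "play_rows", "arguments": {
  "increments": "-2.9 1.8 0 0 -1;-2.9 1.8 0 0 -1;-2.9 1.8 0 0 -1;-2.9 1.8 0 0 -1;-2.9 1.8 0 0 -1"
}}

```text
clock: 4.72
position: [0.5416, 0.1605, 0.1427]
ee_rot: [2.19, 2.252, -0.0]
force: [-0.3, -0.2, -0.5]
width: 0.216
gripper_force: 25.0
```

Emit:
{"name": "play_rows", "arguments": {
  "increments": "0 0 1.5 0 -1;0 0 1.5 0 -1;0 0 1 0 -1;0 0 1 0 -1;0 0 0 0 -1"
}}

```text
clock: 5.13
position: [0.5396, 0.1621, 0.0907]
ee_rot: [-2.188, -2.252, 0.005]
force: [-0.1, -1.1, -1.6]
width: 0.214
gripper_force: 25.0
```

Emit:
{"name": "play_rows", "arguments": {
  "increments": "0 0 0 0 -1;0 0 0 0 -1"
}}

```text
clock: 5.3
position: [0.5412, 0.1624, 0.0931]
ee_rot: [2.189, 2.253, 0.001]
force: [-0.3, -0.6, -0.5]
width: 0.215
gripper_force: 25.0
```

Run:
```python
from h import *
f=[]
for n in('top','side'):
    p=vision.get_image(n); P=cloud(p); h=cv2.cvtColor(p['frame'],cv2.COLOR_RGB2HSV)
    if n=='top': f.append(cv2.resize(p['frame'][85:215,320:460],None,fx=2.8,fy=2.8))
    else: f.append(cv2.resize(p['frame'][80:210,220:360],None,fx=2.8,fy=2.8))
    roi=(P[...,0]>.5)&(P[...,0]<.6)&(P[...,1]>.01)&(P[...,1]<.24)&(P[...,2]>.07)&(P[...,2]<.115)
    m=roi&(h[...,1]<80)
    y=roi&(h[...,0]>22)&(h[...,0]<35)&(h[...,1]>150)
    for k,mm in(('blade',m),('yel',y)):
        q=P[mm]*1000; print(n,k,len(q)); 
        if len(q)>5:
            print(np.percentile(q,[2,50,98],axis=0).round(0).tolist(), cv2.fitLine(q[:,:3].astype(np.float32),cv2.DIST_HUBER,0,.01,.01).ravel().round(3))
cv2.imwrite('pics/c3.png',np.hstack(f)[...,::-1]); togo(.5451,.074,.088,1.5)
```

```text
top blade 24
[[531.0, 197.0, 90.0], [537.0, 203.0, 106.0], [552.0, 211.0, 109.0]] [ 9.57000e-01 -6.60000e-02  2.83000e-01  5.40154e+02  2.01956e+02
  1.05355e+02]
top yel 7
[[534.0, 211.0, 102.0], [544.0, 211.0, 104.0], [549.0, 213.0, 109.0]] [9.75000e-01 5.40000e-02 2.15000e-01 5.42482e+02 2.11217e+02 1.05135e+02]
side blade 94
[[517.0, 42.0, 88.0], [542.0, 158.0, 105.0], [565.0, 179.0, 114.0]] [-1.14000e-01  9.76000e-01  1.87000e-01  5.40403e+02  1.06549e+02
  9.61310e+01]
side yel 112
[[531.0, 118.0, 96.0], [539.0, 192.0, 106.0], [550.0, 218.0, 108.0]] [-4.20000e-02  9.98000e-01 -4.20000e-02  5.39199e+02  1.93366e+02
  1.04406e+02]
t 5.4 pos [0.5415 0.1624 0.0935] yaw(tool y) 1.62 tilt [0.0012 0.0005] cm to go [-8.84  0.11  0.54] turn 0.12 F [ 0.2  0.3 -1.2] w 0.212 [-0.65  0.5   0.37  1.89 -0.25  0.79 -0.12]
```

View pics/c3.png

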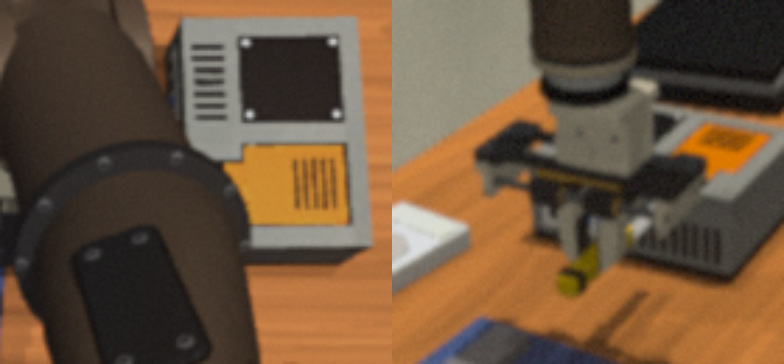

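The bar is held level in front of the notch. The top view is hidden by the arm, and the side view shows the blade right of the fingers. I'll measure the blade's height.

Run:
```python
from h import *
p=vision.get_image('side'); P=cloud(p)*1000; h=cv2.cvtColor(p['frame'],cv2.COLOR_RGB2HSV)
m=(abs(P[...,0]-543)<13)&(P[...,1]>15)&(P[...,1]<112)&(P[...,2]>70)&(P[...,2]<112)
v,u=np.nonzero(m)
o=np.argsort(P[m][:,1])
for i in o[::2]: print(u[i],v[i],P[v[i],u[i]].round(0),h[v[i],u[i]])
```

```text
312 153 [556.  39.  90.] [ 21  23 113]
311 154 [553.  49.  93.] [15 28 92]
312 159 [540.  68.  90.] [ 17  19 119]
307 158 [555.  68.  90.] [ 18  17 146]
310 158 [544.  72.  94.] [ 15  17 154]
311 159 [540.  73.  92.] [ 19  14 148]
310 159 [542.  74.  92.] [ 20  18 169]
308 159 [548.  75.  91.] [ 12  15 175]
310 160 [542.  75.  90.] [ 15  16 160]
307 159 [550.  76.  91.] [ 21  15 167]
308 160 [546.  78.  90.] [ 14  16 179]
306 160 [550.  81.  91.] [ 18  32 173]
309 161 [541.  82.  90.] [ 18  16 161]
305 160 [552.  83.  91.] [ 22  70 163]
309 162 [539.  86.  90.] [ 14  21 132]
306 161 [547.  87.  92.] [ 20  47 174]
309 163 [537.  89.  89.] [23 21 99]
307 162 [542.  92.  92.] [ 17  22 164]
308 164 [537.  94.  89.] [15 21 97]
307 163 [540.  95.  91.] [ 14  22 150]
307 164 [537.  99.  91.] [ 17  33 122]
305 161 [536. 110. 106.] [ 23 112 176]
305 164 [537. 111.  97.] [ 22 122 113]
```

Emit:
{"name": "play_rows", "arguments": {
  "increments": "0 0.1 0.6 0 -1;-1.5 0.05 0 0 -1;-1.5 0.05 0 0 -1;-1 0 0 0 -1;0 0 0 0 -1"
}}

```text
clock: 5.87
position: [0.5444, 0.1192, 0.0868]
ee_rot: [2.194, 2.248, -0.001]
force: [0.3, -0.3, -0.6]
width: 0.211
gripper_force: 25.0
```

```bash
python3 -c "
from h import *
togo(.5451,.074,.088,1.5)"
```

```text
t 5.8667 pos [0.5444 0.1192 0.0868] yaw(tool y) 1.39 tilt [ 0.0003 -0.0011] cm to go [-4.52 -0.04 -0.12] turn -0.11 F [ 0.3 -0.3 -0.6] w 0.211 [-0.58  0.5   0.37  1.92 -0.25  0.77 -0.04]
```

Emit:
{"name": "play_rows", "arguments": {
  "increments": "-1.4 0 -0.05 0 -1;-1.4 0 -0.05 0 -1;-1.2 0 0 0 -1;0 0 0 0 -1;0 0 0 0 -1",
  "grip_force": 25
}}

```text
clock: 6.28
position: [0.5454, 0.0808, 0.0879]
ee_rot: [2.193, 2.25, 0.0]
force: [0.7, -0.5, -0.8]
width: 0.215
gripper_force: 25.0
```

```bash
python3 -c "
from h import *
togo(.5451,.074,.088,1.5)
p=vision.get_image('side'); cv2.imwrite('pics/s4.png',cv2.resize(p['frame'][70:210,200:380,::-1],None,fx=4,fy=4))"
```

```text
t 6.2833 pos [0.5454 0.0808 0.0879] yaw(tool y) 1.47 tilt [ 0.0002 -0.    ] cm to go [-0.68 -0.05 -0.01] turn -0.03 F [ 0.7 -0.5 -0.8] w 0.215 [-0.51  0.49  0.37  1.93 -0.25  0.76  0.03]
```

View pics/s4.png

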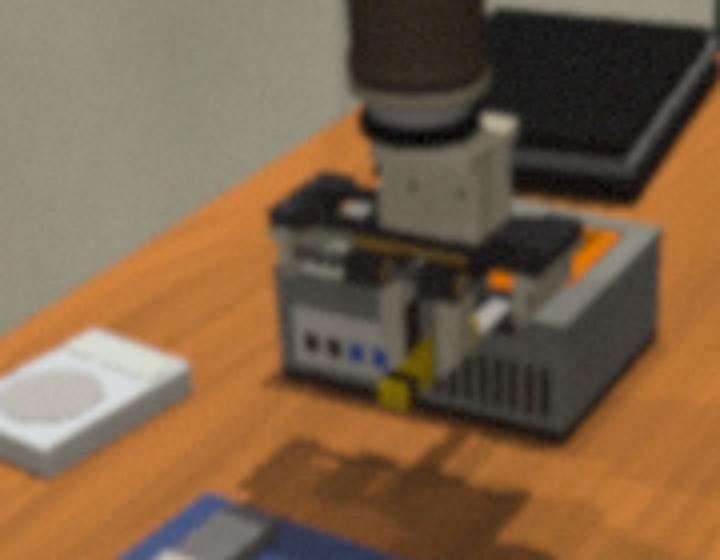

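The blade is in the notch, gripped level with no contact forces. I go a little deeper, then lever.

Emit:
{"name": "play_rows", "arguments": {
  "increments": "-0.5 0 0 0 -1;0 0 0.4 0 -1;0 0 0.4 0 -1;0 0 0.4 0 -1;0 0 0 0 -1",
  "grip_force": 20
}}

```text
clock: 6.75
position: [0.5453, 0.0776, 0.075]
ee_rot: [-2.189, -2.253, 0.0]
force: [0.7, 2.1, 1.1]
width: 0.217
gripper_force: 20.0
```

Emit:
{"name": "play_rows", "arguments": {
  "increments": "-0.1 0 0.4 0 -1;-0.1 0 0.4 0 -1;0 0 0 0 -1"
}}

```text
clock: 7.0
position: [0.5457, 0.0762, 0.0674]
ee_rot: [-2.189, -2.253, -0.002]
force: [-0.1, 4.1, 4.7]
width: 0.212
gripper_force: 20.0
```

```bash
python3 -c "
from h import *
togo(.5451,.070,.054,1.5)"
```

```text
t 7.0 pos [0.5457 0.0762 0.0674] yaw(tool y) 1.65 tilt [0.0005 0.0013] cm to go [-0.62 -0.08  1.34] turn 0.15 F [-0.1  4.1  4.7] w 0.212 [-0.49  0.52  0.36  1.95 -0.27  0.72  0.05]
```

Emit:
{"name": "play_rows", "arguments": {
  "increments": "-0.1 0 0.4 0 -1;-0.1 0 0.4 0 -1;-0.1 0 0.4 0 -1;0 0 0.3 0 -1;0 0 0 0 -1"
}}

```text
clock: 7.42
position: [0.5454, 0.072, 0.0521]
ee_rot: [-2.19, -2.252, 0.001]
force: [0.5, 2.1, 0.9]
width: 0.216
gripper_force: 20.0
```

Run:
```python
from h import *
togo(.5451,.070,.054,1.5)
p=vision.get_image('top'); P=cloud(p)*1000; f=p['frame'];h=cv2.cvtColor(f,cv2.COLOR_RGB2HSV)
m=(h[...,0]>6)&(h[...,0]<22)&(h[...,1]>150)&(P[...,2]>80)&(abs(P[...,0]-549)<45)&(P[...,1]<-20)
q=P[m]; 
for a in range(-160,-20,15):
    s=q[(q[:,1]>a)&(q[:,1]<a+15)]; print(a,len(s),np.median(s[:,2]).round(1) if len(s) else '')
```

```text
t 7.4167 pos [0.5454 0.072  0.0521] yaw(tool y) 1.6 tilt [-0.0004 -0.0003] cm to go [-0.2  -0.04 -0.19] turn 0.1 F [0.5 2.1 0.9] w 0.216 [-0.48  0.54  0.35  1.96 -0.28  0.69  0.07]
-160 2 86.0
-145 1 100.3
-130 0 
-115 0 
-100 0 
-85 0 
-70 0 
-55 0 
-40 0 
-25 0
```

Run:
```python
from h import *
p=vision.get_image('side'); P=cloud(p)*1000; f=p['frame'];h=cv2.cvtColor(f,cv2.COLOR_RGB2HSV)
m=(h[...,0]>4)&(h[...,0]<16)&(h[...,1]>190)&(P[...,2]>85)&(abs(P[...,0]-549)<50)&(P[...,1]<0)
q=P[m]; print(len(q))
for a in range(-170,0,15):
    s=q[(q[:,1]>a)&(q[:,1]<a+15)]; print(a,len(s),np.median(s[:,2]).round(1) if len(s) else '')
t=vision.get_image('top')['frame'][85:225,320:500]
cv2.imwrite('pics/c5.png',cv2.resize(np.hstack([f[70:210,200:380],t]),None,fx=2.2,fy=2.2)[...,::-1])
```

```text
90
-170 0 
-155 3 95.2
-140 27 97.1
-125 20 98.7
-110 16 100.6
-95 6 102.7
-80 10 104.1
-65 8 106.0
-50 0 
-35 0 
-20 0 
-5 0
```

View pics/c5.png

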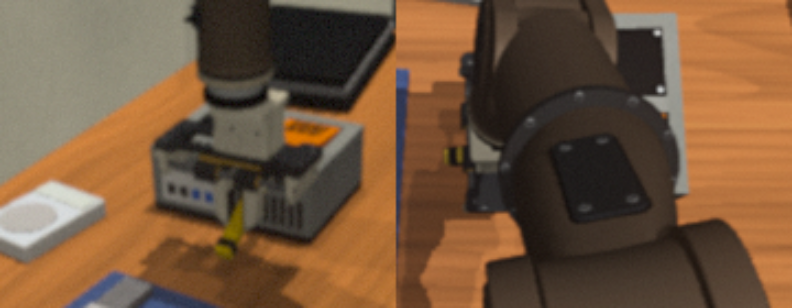

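The cover's slope puts the lip about 14–15 mm up and the force has dropped, so it has popped. I withdraw along the blade's slope.

Emit:
{"name": "play_rows", "arguments": {
  "increments": "0.8 0 0.36 0 -1;0.8 0 0.36 0 -1;0.8 0 0.36 0 -1;0.8 0 0.36 0 -1;0.8 0 0.3 0 -1"
}}

```text
clock: 7.98
position: [0.544, 0.1133, 0.0346]
ee_rot: [-2.189, -2.253, 0.001]
force: [0.1, -0.2, -0.5]
width: 0.217
gripper_force: 20.0
```

Emit:
{"name": "play_rows", "arguments": {
  "increments": "1.5 0 -0.2 0 -1;1.5 0 -0.2 0 -1;1.5 0 -0.5 0 -1;1.5 0 -1 0 -1;1.5 0 -2 0 -1"
}}

```text
clock: 8.4
position: [0.5405, 0.188, 0.0726]
ee_rot: [-2.189, -2.252, 0.006]
force: [0.4, -0.4, -2.1]
width: 0.22
gripper_force: 20.0
```

Emit:
{"name": "play_rows", "arguments": {
  "increments": "1.5 0 -2 0 -1;1.5 0 -2 0 -1;0 0 0 0 -1"
}}

```text
clock: 8.65
position: [0.5427, 0.2225, 0.1174]
ee_rot: [2.185, 2.257, 0.01]
force: [0.8, 1.6, -0.8]
width: 0.215
gripper_force: 20.0
```

Run:
```python
from h import *
togo(.445,.302,.12,3.8)
p=vision.get_image('side'); P=cloud(p)*1000; f=p['frame'];h=cv2.cvtColor(f,cv2.COLOR_RGB2HSV)
m=(h[...,0]>4)&(h[...,0]<16)&(h[...,1]>190)&(P[...,2]>85)&(abs(P[...,0]-549)<50)&(P[...,1]<0)
q=P[m]; print(len(q))
for a in range(-170,0,20):
    s=q[(q[:,1]>a)&(q[:,1]<a+20)]; print(a,len(s),np.median(s[:,2]).round(1) if len(s) else '')
y=(h[...,0]>22)&(h[...,0]<35)&(h[...,1]>150)&(abs(P[...,0]-545)<30)&(P[...,1]>100)
q=P[y]; print(len(q),q.min(0).round(),q.max(0).round(),cv2.fitLine(q.astype(np.float32),cv2.DIST_HUBER,0,.01,.01).ravel().round(2))
cv2.imwrite('pics/s6.png',cv2.resize(f[50:290,160:440,::-1],None,fx=2.4,fy=2.4))
```

```text
t 8.65 pos [0.5427 0.2225 0.1174] yaw(tool y) 1.85 tilt [0.0043 0.0043] cm to go [ 8.27 -9.51 -0.26] turn -1.95 F [ 0.8  1.6 -0.8] w 0.215 [-0.76  0.5   0.39  1.82 -0.25  0.86 -0.21]
135
-170 0 
-150 24 96.8
-130 27 98.0
-110 14 100.2
-90 7 98.0
-70 36 99.4
-50 20 107.6
-30 7 108.4
-10 0 
194 [522. 211.  -0.] [573. 684. 495.] [ 3.0000e-02  9.5000e-01 -3.1000e-01  5.4383e+02  2.8119e+02  1.1075e+02]
```

View pics/s6.png

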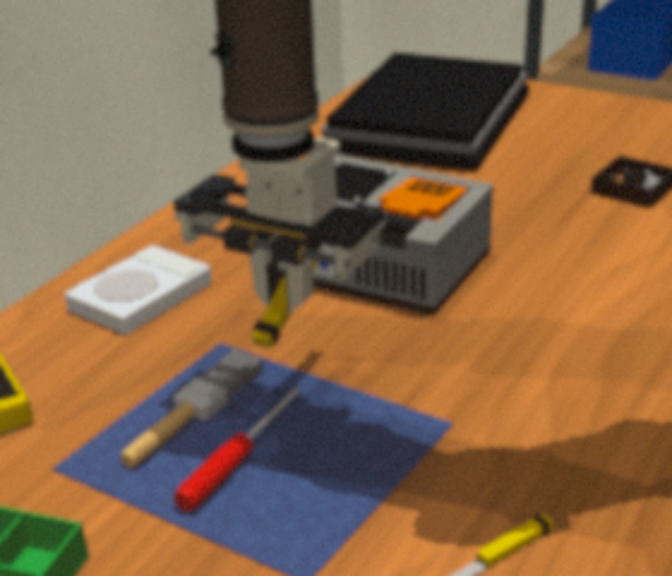

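The cover stands popped with its lip proud, and the bar is held nose-up by about 20°. I carry it back to its free place on the mat and press it flat with a light grip.

Emit:
{"name": "play_rows", "arguments": {
  "increments": "1.7 -2 0 -2 -1;1.7 -2 0 0 -1;1.7 -2 0 0 -1;1.7 -2 0 0 -1;1.6 -2 0 0 -1"
}}

```text
clock: 9.12
position: [0.4354, 0.2948, 0.113]
ee_rot: [2.152, 2.289, -0.003]
force: [0.5, 0.0, -1.1]
width: 0.217
gripper_force: 20.0
```

Emit:
{"name": "play_rows", "arguments": {
  "increments": "0 0 2.5 0 -1;0 0 2.5 0 -1;0 0 2.5 0 -1;0 0 0.8 0 -1;0 0 0 0 -1"
}}

```text
clock: 9.53
position: [0.4354, 0.2933, 0.0289]
ee_rot: [-2.152, -2.289, 0.009]
force: [0.7, 0.2, -0.4]
width: 0.216
gripper_force: 20.0
```

Emit:
{"name": "play_rows", "arguments": {
  "increments": "0 0 0.5 0 -1;0 0 0.5 0 -1;0 0 0.4 0 -1;0 0 0.3 0 -1;0 0 0 0 -1",
  "grip_force": 8
}}

```text
clock: 9.95
position: [0.4373, 0.2954, 0.0143]
ee_rot: [2.151, 2.29, 0.001]
force: [0.4, -0.1, -0.4]
width: 0.216
gripper_force: 8.0
```

```bash
python3 -c "
from h import *
togo(.44,.305,.0085,3.8)"
```

```text
t 9.95 pos [0.4373 0.2954 0.0143] yaw(tool y) 3.58 tilt [0.0005 0.0004] cm to go [0.94 0.33 0.58] turn -0.22 F [ 0.4 -0.1 -0.4] w 0.216 [-0.92  0.57  0.31  2.04 -0.3   0.58 -0.34]
```

Emit:
{"name": "play_rows", "arguments": {
  "increments": "0 0 0.3 0 -1;0 0 0.25 0 -1;0 0 0 0 -1;0 0 0 0 -0.3;0 0 0 0 -0.1",
  "grip_force": 5
}}

```text
clock: 10.37
position: [0.437, 0.2955, 0.0089]
ee_rot: [-2.15, -2.29, -0.0]
force: [-0.1, -0.4, 0.6]
width: 0.312
gripper_force: 0.0
```

Emit:
{"name": "play_rows", "arguments": {
  "increments": "0 0 0 0 0;0 0 0 0 0.2;0 0 0 0 0.2;0 0 0 0 0.2;0 0 0 0 0.2"
}}

```text
clock: 10.78
position: [0.437, 0.2953, 0.0089]
ee_rot: [-2.151, -2.29, -0.0]
force: [-1.0, 0.4, 0.7]
width: 0.597
gripper_force: 0.0
```

Emit:
{"name": "play_rows", "arguments": {
  "increments": "0 0 -1 0 0.2;0 0 -2 0 0.2;0 0 -3 0 0.2;0 0 -3 0 0.2;0 0 -3 0 0.2"
}}

```text
clock: 11.2
position: [0.4368, 0.2949, 0.1307]
ee_rot: [2.151, 2.289, -0.001]
force: [0.4, 0.5, 0.0]
width: 0.6
gripper_force: 0.0
```

Emit:
{"name": "play_rows", "arguments": {
  "increments": "4 0 0 0 0.2;4 0 0 0 0.2;4 0 0 0 0.2;4 0 0 0 0.2;0 0 0 0 0.2"
}}

```text
clock: 11.62
position: [0.4235, 0.4645, 0.1294]
ee_rot: [-2.137, -2.297, -0.006]
force: [-1.7, 0.7, -0.8]
width: 0.601
gripper_force: 0.0
```

Run:
```python
from h import *
togo(.44,.305,.0085,3.8)
f=[]
for n in('side','top'):
    p=vision.get_image(n); P=cloud(p)*1000; g=p['frame']; h=cv2.cvtColor(g,cv2.COLOR_RGB2HSV)
    f.append(g[80:300,140:440] if n=='side' else g[60:280,200:500])
    m=(h[...,0]>4)&(h[...,0]<20)&(h[...,1]>185)&(P[...,2]>85)&(P[...,2]<130)&(abs(P[...,0]-549)<45)&(P[...,1]<0)&(P[...,1]>-170)
    q=P[m]
    for a in range(-170,0,20):
        s=q[(q[:,1]>a)&(q[:,1]<a+20)]; print(n,a,len(s),np.median(s[:,2]).round(1) if len(s) else '')
    y=(h[...,0]>22)&(h[...,0]<35)&(h[...,1]>150)&(abs(P[...,0]-440)<50)&(P[...,1]>200)&(P[...,1]<400)
    q=P[y]; print(n,len(q),q.min(0).round(),q.max(0).round(),np.median(q,0))
cv2.imwrite('pics/end.png',cv2.resize(np.hstack(f),None,fx=1.3,fy=1.3)[...,::-1])
```

```text
t 11.6167 pos [0.4235 0.4645 0.1294] yaw(tool y) 4.12 tilt [-0.0004  0.0054] cm to go [-16.09   0.5   12.  ] turn 0.32 F [-1.7  0.7 -0.8] w 0.601 [-1.16  0.54  0.37  1.7  -0.24  0.94 -0.63]
side -170 0 
side -150 31 96.6
side -130 62 98.6
side -110 56 101.3
side -90 67 103.7
side -70 86 105.7
side -50 61 108.4
side -30 11 109.5
side -10 0 
side 294 [425. 243.   9.] [450. 352.  25.] [434.94202976 300.70529151  20.31028687]
top -170 3 87.3
top -150 178 97.4
top -130 183 99.5
top -110 199 101.8
top -90 203 104.1
top -70 190 106.9
top -50 105 109.8
top -30 0 
top -10 0 
top 219 [428. 241.  16.] [450. 346.  29.] [437.56057275 288.82098822  21.18187713]
```

View pics/end.png

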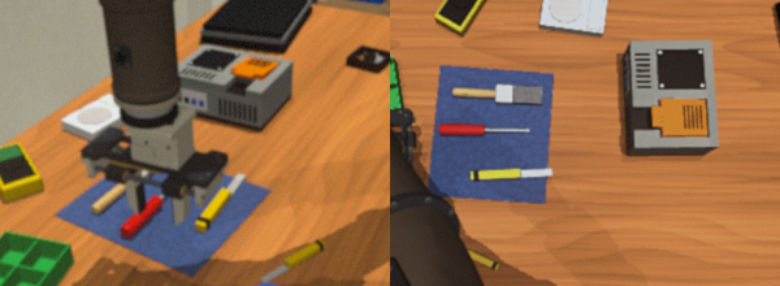

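The bar lies flat on the mat, the cover is popped with its lip about 15 mm up, and the gripper is clear, so I hand the job in.

```bash
python3 -c "
from h import *
print(job.sign_off())"
```

```text
the job is handed in; nothing more can be done
None
```

I levered the orange cover out of its snaps with the largest pry bar, laid the bar back flat on the blue mat and let go. The final pictures show the cover's lip about 15 mm up, and I handed the job in at about 12 s; no verdict came back.

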